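Scrape the sorting plate clear

ROBOT

A 7-joint arm with a two-finger parallel gripper is mounted at the origin on the work surface. World frame = base frame: x ahead of the robot, y to its left, z up, the work surface at z = 0. Lengths are in m, angles in rad, forces in N, time in s.
With the tool pointing down it reaches from about 0.425 to 0.95 m from the base axis. Payload 4.7 kg.
Tool frame: the origin (TCP) lies midway between the tips of the shut fingers; the grasp point (between the pads) lies ctrl.grip_point_offset behind it (ctrl.grip_point_offset is the distance from the TCP to the grasp point, in m); x points along the fingers, y is the direction in which the jaws open and shut, and the axes are right-handed (so a half turn about x gives the same grasp; the last joint's range is limited). The gripper opens to 87 mm and grips with 3 to 60 N. Pads are 19 mm wide; open, the fingers measure 117 mm over their backs; the gripper's body (75 mm by 190 mm) begins 51 mm behind the grasp point.
Start: joints at [-1.313, 0.469, -0.049, 1.532, 0.024, 1.141, -0.082], TCP at [0.191, 0.647, 0.223] pointing down, gripper open.
Joint ranges: [-2.59, 2.59], [-0.33, 1.99], [-1.39, 1.29], [0.1, 2.45], [-1.04, 4.18], [0.21, 1.99], [-2.66, 2.66]. Speed limits (rad/s): [2.57, 2.57, 3.14, 3.14, 3.14, 3.14, 3.14].

INTERFACE

Orientations are given as a 3x3 rotation matrix whose columns are the frame's x, y, z axes.
In Python, from plant import ctrl, imaging, finder gives the robot as it stands.
- The arm moves only by the tool servo_tool, never from a script. Its argument "increments" is text: rows parted by semicolons, each of 7 numbers parted by spaces: the finger opening in cm, from 0 to 8.7, then the shift along the tool's x, y, z in cm, then the turn, a rotation vector about the tool's x, y, z in degrees. In form: gripper x y z ax ay az; .... A call has 1 to 10 rows; each row is the pose to reach, as a shift and turn from the pose commanded when the call began, along the tool's axes at that moment; what a row does not reach only later rows make up. A row lasts 1/12 s, in which the tool goes at most 41.7 mm and 7.16 degrees, less where a joint would pass 70% of its speed; a pose out of reach is approached as far as the arm can. A call with a gripper value outside its range is refused whole. The fingers move at their own pace and stop on an object; "force" is the grip in N (left out, the last holds). Time passes only in rows, so rows that repeat a pose let the fingers close. It gives the time, the measured TCP pose, the force and the opening at its end, in the units of the state.
- ctrl.read_state(): the state, without advancing time (a new reading comes with each control period).
- imaging.get_image(name): name is "scene" or "top" or "wrist"; returns a dict with "img" (400x640x3 uint8, red, green, blue), "K" (3x3 intrinsics, pixels), "origin" and "attitude" of the camera in the world. Camera axes: x right, y up, looking along -z (the intrinsics and any distortion apply to the point x, -y, -z); pixel columns grow to the right and rows downward; lengths in m; the calibration is good to about 2 mm. The wrist camera is an equidistant fisheye: a pixel r from the principal point sees the ray r / f radians off the axis. A picture is of the moment at which its call begins. There is no depth.
- ctrl.close_job(): hands the job in, once; it reports no verdict.
Trained networks look in a picture, given as the dict that the camera call returned (one of the last four; its "shot" number tells which), for a name from the list of things; names that differ only in an ending like _2 or _b are one class to them, and where a whole thing is asked for, a point or a joint stands for the part that bears it (a point fixed in the world has none). Each returns a list of dicts, best first, with "score" (0 to 1); they miss things now and then, are a little off and sometimes report something else, mostly with a low value. They report only what shows in the picture. A call takes as long as a camera call. They do not tell look-alikes from the thing itself.
- finder.outline_of(target, picture): "mask" (400x640 bool, what is visible of it) and "centre" ([column, row] in pixels, amid what is visible of it).
The state is a dict: "time_s": time; "joints": joint angles; "joint_vel": joint speeds; "joint_torque": joint torques, N m; "tcp_pos": TCP position; "eef_rot": TCP orientation; "force": force on the tool from outside, world axes, zero at the start; "moment": the same for the moment, N m; "gripper_width": opening from 0.0 (shut) to 1.0 (fully open).
Only numpy, scipy, OpenCV 4.12 (cv2) and the standard library are available. Lean on these libraries where they do the work, as an engineer would, in place of code of your own. Each camera call takes 0.05 s, during which the arm holds its last target.

TASK

In the scrap yard, two metal offcuts are lying on the sorting plate. Take the scraper block by its grip, put its shoe down on the plate and push both offcuts off the open edge into the catch tray, without touching the offcuts with the gripper. Leave the scraper standing upright on the plate.

Things in the scene. Friction and masses are not known exactly. Their poses are not given: they have to be found in the camera images.
- scraper_grip (a point): Scraper block, loose, standing on the bench, 0.35 kg: wooden blade block 160 long, 30 thick, 45 mm high, steel shoe below, and on its middle an upright wooden grip 70 long, 24 thick, from 45 to 105 mm above the underside. This point: centre of the grip, 75 mm above the underside. x along the blade's length, y across its thickness (pushing direction; both faces alike), z up.
- sorting_plate: Fixed dark steel plate 240 (x) by 300 mm (y), flat top 60 mm above the bench. Lips 8 wide, 12 mm high along both long sides and the y = +150 end; the y = -150 end is the open edge. Below it the galvanised catch tray, fixed to the plate: 240 mm wide, y = -150 to -290, floor 4 mm, walls 30 mm above the bench. Origin under the plate's centre, at bench level; z up.
- bar_chip: Copper flat-bar offcut, loose, lying flat on the plate: 44 x 22 x 8 mm (x, y, z), 68 g. Origin at the centre of its underside.
- angle_chip: Aluminium angle offcut, loose, on the plate: 30 mm long (x), one leg 25 mm wide (y) lying flat, the other standing 25 mm high along its -y side, 4 mm thick, 20 g. Origin at the centre of the underside of the flat leg.
There are look-alikes about, which are no part of the job. There is more than one size of the part that bears scraper_grip; the job needs the smaller. Of the things that look like the angle_chip, the smaller one is meant.

How it is judged:
On the way:
1. the scraper, its shoe down on the plate (within 6 mm), pushes an offcut that is on the plate (z of scraper_grip in the frame of sorting_plate below 0.141 m and y of scraper_grip in the frame of sorting_plate above -0.18 m and ((contact force between scraper and bar_chip above 0.03 N and z of bar_chip in the frame of sorting_plate above 0.055 m) or (contact force between scraper and angle_chip above 0.03 N and z of angle_chip in the frame of sorting_plate above 0.055 m))), for 0.04 s.
At the end, for the whole second after the job is handed in: Both offcuts lie at rest inside the catch tray (their origins within the tray's outline and less than 45 mm above the bench), and the scraper stands released and at rest on the plate, upright within 10 degrees, its underside within 8 mm of the plate's top and its centre over the plate (z of each of bar_chip, angle_chip in the frame of sorting_plate below 0.045 m and y of bar_chip in the frame of sorting_plate between -0.29 and -0.145 m and x of bar_chip in the frame of sorting_plate between -0.12 and 0.12 m and y of angle_chip in the frame of sorting_plate between -0.29 and -0.145 m and x of angle_chip in the frame of sorting_plate between -0.12 and 0.12 m and angle between scraper_grip's own z axis and vertical below 0.17 rad and z of scraper_grip in the frame of sorting_plate between 0.127 and 0.143 m and y of scraper_grip in the frame of sorting_plate between -0.15 and 0.15 m and x of scraper_grip in the frame of sorting_plate between -0.12 and 0.12 m and linear speed of each of scraper, bar_chip, angle_chip below 0.02 m/s); the robot touches nothing.
It fails at once if the gripper or arm touches an offcut (more than 0.5 N) (contact force between any of the fingers, the arm and bar_chip above 0.5 N or contact force between any of the fingers, the arm and angle_chip above 0.5 N).
It also fails if it takes over 45 s, if anything falls off the work surface, if the arm or the gripper's body presses on something with over 40 N, if the wrist force passes 120 N, or if a joint passes its speed limit or range.

## Working session

There is one attempt and no reset: what is moved stays moved. The work goes in short steps, Python scripts to look and compute and a tool call to move; the robot and the scene stay as the last step left them, time stands still between calls to the robot, and variables do not carry over. Pictures are saved under pics/ and viewed, and the job is handed in when it is done.

Besides the shell and the picture viewer there is one more tool, called as name(argument=value, ...) on one line, values as JSON. servo_tool: Moves the arm, as the interface text tells. Its arguments: {"type":"object","properties":{"increments":{"type":"string"},"force":{"type":"number"}},"required":["increments"]}

```bash
ls; mkdir -p pics
cat > h.py <<'E'
import numpy as np, cv2
from plant import ctrl, imaging, finder
def shot(n,tag):
    p=imaging.get_image(n); cv2.imwrite(f'pics/{tag}.png',p['img'][:,:,::-1]); return p
def ray(p,uv):
    K=np.array(p['K']);d=np.array([(uv[0]-K[0,2])/K[0,0],(uv[1]-K[1,2])/K[1,1]])
    return np.array(p['attitude'])@np.array([d[0],-d[1],-1.])
def onz(p,uv,z):
    r=ray(p,uv);o=np.array(p['origin']);return o+r*(z-o[2])/r[2]
def proj(p,X):
    K=np.array(p['K']);c=np.array(p['attitude']).T@(np.array(X)-p['origin']);
    return np.array([K[0,2]+K[0,0]*c[0]/-c[2],K[1,2]+K[1,1]*(-c[1])/-c[2]])
E
python3 - <<'E'
from h import *
np.set_printoptions(precision=4,suppress=True)
for n in ['scene','top']:
    p=shot(n,n+'1'); print(n,p['K'],p['origin'],p['attitude'],[k for k in p])
    for t in ['scraper_grip','sorting_plate','bar_chip','angle_chip']:
        for d in finder.outline_of(t,p): print(t,round(d['score'],2),d['centre'],d['mask'].sum())
s=ctrl.read_state();print(s,ctrl.grip_point_offset)
E
```

```text
pics
scene [[477.1439   0.     313.6325]
 [  0.     477.1439 193.3816]
 [  0.       0.       1.    ]] [ 1.0183 -0.7055  0.7451] [[ 0.8834 -0.2368  0.4043]
 [ 0.468   0.4852 -0.7386]
 [-0.0213  0.8418  0.5394]] ['img', 'K', 'origin', 'attitude', 'shot']
scraper_grip 0.8 [296.3, 142.4] 1194
scraper_grip 0.66 [307.9, 182.4] 1140
sorting_plate 0.88 [239.8, 278.1] 18711
bar_chip 0.48 [254.5, 232.7] 123
angle_chip 0.9 [355.5, 309.1] 403
angle_chip 0.63 [282.6, 242.4] 129
top [[364.9832   0.     320.3859]
 [  0.     364.9832 195.29  ]
 [  0.       0.       1.    ]] [0.3764 0.2061 0.8235] [[-0.0043  0.9769 -0.2137]
 [-1.     -0.0051 -0.0035]
 [-0.0045  0.2137  0.9769]] ['img', 'K', 'origin', 'attitude', 'shot']
scraper_grip 0.94 [179.8, 310.1] 2566
scraper_grip 0.56 [268.3, 246.1] 1323
sorting_plate 0.87 [444.4, 225.5] 22741
bar_chip 0.78 [413.3, 233.3] 271
angle_chip 0.71 [410.8, 196.5] 162
angle_chip 0.48 [428.9, 117.1] 249
{'time_s': 0.5, 'joints': array([-1.3129,  0.4686, -0.0486,  1.5326,  0.0241,  1.141 , -0.0823]), 'joint_vel': array([ 0.001 ,  0.0001,  0.    ,  0.0012, -0.0019,  0.0013, -0.0004]), 'joint_torque': array([ -0.0013, -50.7358,  -0.0803, -23.6224,  -0.061 ,   0.032 ,
         0.0001]), 'tcp_pos': array([0.1909, 0.6474, 0.2225]), 'eef_rot': array([[-0.0001,  0.2828,  0.9592],
       [ 0.    ,  0.9592, -0.2828],
       [-1.    ,  0.    , -0.0001]]), 'force': array([-0.5488, -0.0977,  0.7871]), 'moment': array([-0.011 ,  0.0047,  0.044 ]), 'gripper_width': 1.001560222838389} 0.0187
```

View pics/scene1.png

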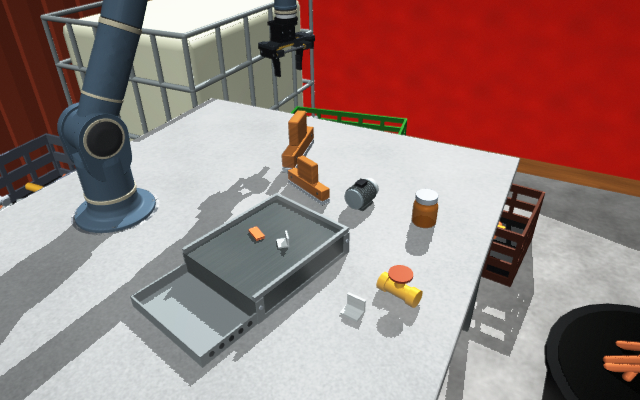

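View pics/top1.png

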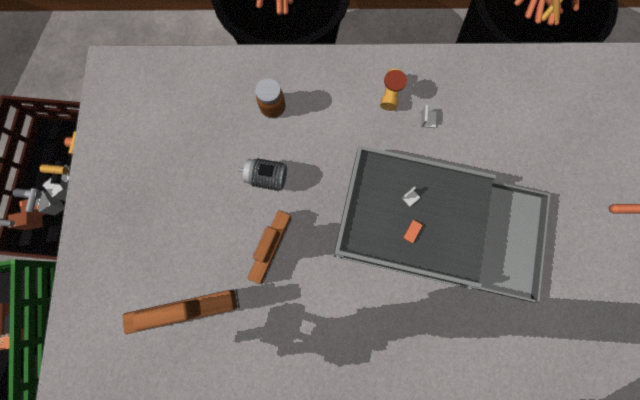

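The top picture shows:
- **Scrapers:** large one at (180,310), small one at (268,246). The small one is about 80 px ≈ 160 mm long, so it fits.
- **Angles:** one on the plate at (411,197), and a larger one on the bench at (429,117). The one on the plate is meant.
- **Bar:** at (413,232).

I'll confirm in an enlarged crop and measure.

Run:
```python
from h import *
np.set_printoptions(precision=4,suppress=True)
p=shot('top','top2'); im=p['img'][:,:,::-1]
c=cv2.resize(im[100:310,235:560],None,fx=2.4,fy=2.4,interpolation=cv2.INTER_CUBIC);cv2.imwrite('pics/crop2.png',c)
def rects(t,z):
    for d in finder.outline_of(t,p):
        pts=np.argwhere(d['mask'])[:,::-1]
        w=np.array([onz(p,q,z)[:2] for q in pts])*1000
        (cx,cy),sz,a=cv2.minAreaRect(w.astype(np.float32)); print(t,round(d['score'],2),d['centre'],(cx,cy),sz,a)
        if t=='sorting_plate':
            m=d['mask'].astype(np.uint8); cn=max(cv2.findContours(m,0,2)[0],key=cv2.contourArea); print(cv2.approxPolyDP(cn,4,True)[:,0].tolist())
rects('scraper_grip',.045);rects('sorting_plate',.06);rects('bar_chip',.068);rects('angle_chip',.06)
```

```text
scraper_grip 0.74 [267.1, 245.5] (437.5001220703125, 319.69403076171875) (45.503028869628906, 158.22604370117188) 64.66024017333984
scraper_grip 0.56 [180.7, 309.9] (306.8002014160156, 495.4128723144531) (43.59610366821289, 237.23794555664062) 11.819624900817871
sorting_plate 0.87 [444.6, 223.8] (487.1950378417969, -50.42109680175781) (425.2987365722656, 253.34959411621094) 76.71806335449219
[[358, 146], [335, 256], [539, 301], [549, 194], [495, 182], [491, 173]]
bar_chip 0.64 [412.3, 228.6] (465.326904296875, 18.569320678710938) (21.705955505371094, 44.79634475708008) 58.74518966674805
angle_chip 0.54 [428.1, 117.3] (724.3360595703125, -33.55713653564453) (31.281171798706055, 53.179534912109375) 85.92109680175781
angle_chip 0.47 [410.0, 197.5] (537.63232421875, 15.554878234863281) (23.73883628845215, 32.51329803466797) 39.813804626464844
```

View pics/crop2.png

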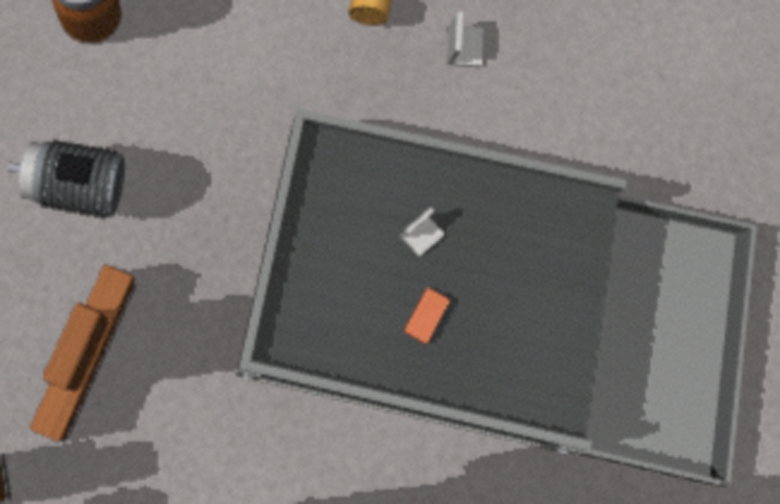

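Crop: the small scraper is at crop (82,352), the angle at (423,233), the bar at (428,316), and the open edge is on the right at (605,315). Next: fit the poses from these corners.

```bash
cat > fit.py <<'E'
from h import *
np.set_printoptions(precision=4,suppress=True)
p=imaging.get_image('top')
full=lambda q:np.array(q)/2.4+np.array([235,100])-0.3
def fit(qs,zs,model):
    W=np.array([onz(p,full(q),z)[:2] for q,z in zip(qs,zs)]);M=np.array(model)
    mc,wc=M.mean(0),W.mean(0);H=(M-mc).T@(W-wc);U,S,V=np.linalg.svd(H);R=V.T@np.diag([1,np.sign(np.linalg.det(V.T@U.T))])@U.T
    t=wc-R@mc;print('t',t,'yaw',np.degrees(np.arctan2(R[1,0],R[0,0])),'res mm',1000*(W-(M@R.T+t)).round(4).tolist() if 0 else np.round(1000*(W-(M@R.T+t)),1).tolist());return R,t
# plate: lips tops 72mm; x+ side is image up
Rp,tp=fit([(300,115),(243,373),(626,183),(592,445)],[.072]*4,[(.12,.15),(-.12,.15),(.12,-.15),(-.12,-.15)])
Rs,ts=fit([(105,265),(134,275),(62,440),(30,430)],[.045]*4,[(.08,.015),(.08,-.015),(-.08,-.015),(-.08,.015)])
Rg,tg=fit([(77,305),(101,312),(70,388),(44,380)],[.105]*4,[(.035,.012),(.035,-.012),(-.035,-.012),(-.035,.012)])
inv=lambda w:(w-tp)@Rp
print('scraper in plate',inv(ts))
for nm,qs,z in [('bar',[(427,288),(450,297),(428,343),(405,334)],.068),('angle',[(401,236),(432,208),(443,236),(420,256)],.062)]:
    W=[onz(p,full(q),z)[:2] for q in qs];print(nm,np.array(W),'\n plate',np.array([inv(w) for w in W]))
for q in [(0,.1),(0,.15),(0,-.05),(0,-.15),(0,-.1)]:
    w=Rp@np.array(q)+tp;print(q,w,np.hypot(*w))
E
python3 fit.py
```

```text
t [0.4998 0.0062] yaw -12.648836530312153 res mm [[-3.4, -3.2], [0.6, -1.2], [-3.0, 2.4], [5.8, 2.1]]
t [0.4375 0.3173] yaw -22.813502532331903 res mm [[-2.7, -0.3], [-0.3, 1.1], [3.0, -0.6], [-0.0, -0.2]]
t [0.4369 0.3173] yaw -21.24769699441763 res mm [[-3.4, -0.7], [-0.6, 1.7], [3.1, 0.1], [0.9, -1.0]]
scraper in plate [-0.1289  0.2899]
bar [[ 0.4886  0.0166]
 [ 0.4806 -0.0028]
 [ 0.441   0.0185]
 [ 0.4488  0.0378]] 
 plate [[-0.0132  0.0077]
 [-0.0167 -0.013 ]
 [-0.06   -0.0008]
 [-0.0566  0.0197]]
angle [[ 0.5362  0.0355]
 [ 0.5616  0.0065]
 [ 0.536  -0.0018]
 [ 0.518   0.0196]] 
 plate [[0.0291 0.0365]
 [0.0603 0.0138]
 [0.0371 0.0001]
 [0.0149 0.0171]]
(0, 0.1) [0.5217 0.1038] 0.5318818232056253
(0, 0.15) [0.5326 0.1526] 0.5540298284776319
(0, -0.05) [ 0.4888 -0.0426] 0.49065868268817714
(0, -0.15) [ 0.4669 -0.1401] 0.4874878346425364
(0, -0.1) [ 0.4779 -0.0913] 0.4865132741363622
```

servo_tool(increments="8.7 0 -2.5 3.3 0.5 0 0; 8.7 0 -5 6.6 1 0 0; 8.7 0 -7.5 9.9 1.5 0 0; 8.7 0 -10 13.2 2 0 0; 8.7 0 -12.5 16.5 2.5 0 0; 8.7 0 -15 19.8 3 0 0; 8.7 1 -17.5 23.1 4 0 0; 8.7 2 -20 26.4 5 0 0; 8.7 3 -22.5 29.7 5.6 0 0; 8.7 4 -24.7 32.9 5.6 0 0")

```text
time_s: 1.63
tcp_pos: [0.4367, 0.3167, 0.183]
eef_rot: [[0.001, 0.375, 0.927], [0.001, 0.927, -0.375], [-1.0, 0.001, 0.0]]
force: [0.7, 1.4, 0.4]
gripper_width: 0.994
```

servo_tool(increments="8.7 0 0 0 0 0 0; 8.7 0 0 0 0 0 0; 8.7 0 0 0 0 0 0; 8.7 0 0 0 0 0 0")

```text
time_s: 1.97
tcp_pos: [0.4351, 0.3201, 0.1832]
eef_rot: [[0.0, 0.373, 0.928], [0.001, 0.928, -0.373], [-1.0, 0.001, -0.0]]
force: [0.1, -0.6, 1.0]
gripper_width: 0.998
```

Run:
```python
from h import *
np.set_printoptions(precision=4,suppress=True)
p=shot('wrist','w1');q=shot('scene','s2')
s=ctrl.read_state();print(s['tcp_pos'],s['eef_rot'],s['joints'],p['K'],p['origin'],p['attitude'],sep='\n')
a=np.radians(-22);R=np.array([[np.cos(a),-np.sin(a)],[np.sin(a),np.cos(a)]])
def wproj(X):
    K=np.array(p['K']);c=np.array(p['attitude']).T@(np.array(X)-p['origin']);x,y,z=c[0],-c[1],-c[2]
    r=np.hypot(x,y);th=np.arctan2(r,z);return np.array([K[0,2]+K[0,0]*th*x/r,K[1,2]+K[1,1]*th*y/r])
for im,f,n in[(p,wproj,'w1o'),(q,lambda X:proj(q,X),'s2o')]:
    I=im['img'][:,:,::-1].copy()
    for hx,hy,z in[(.08,.015,.045),(.035,.012,.105)]:
        P=np.array([f([*(R@[sx*hx,sy*hy]+[.4372,.3173]),z]) for sx,sy in[(1,1),(1,-1),(-1,-1),(-1,1)]])
        cv2.polylines(I,[P.round().astype(int)],True,(0,255,0),1)
    cv2.imwrite(f'pics/{n}.png',I)
    if n=='s2o':cv2.imwrite('pics/s2c.png',cv2.resize(I[80:260,180:420],None,fx=3,fy=3))
```

```text
[0.435  0.3201 0.1832]
[[ 0.0002  0.3722  0.9282]
 [ 0.001   0.9282 -0.3722]
 [-1.      0.001  -0.0002]]
[-0.7953  0.2879  0.1014  1.9056 -0.0362  0.9491  0.5124]
[[309.7069   0.     315.4901]
 [  0.     309.7069 198.5812]
 [  0.       0.       1.    ]]
[0.3691 0.3452 0.3439]
[[ 0.3724 -0.8961 -0.2414]
 [ 0.9281  0.3604  0.094 ]
 [ 0.0027 -0.259   0.9659]]
```

View pics/w1o.png

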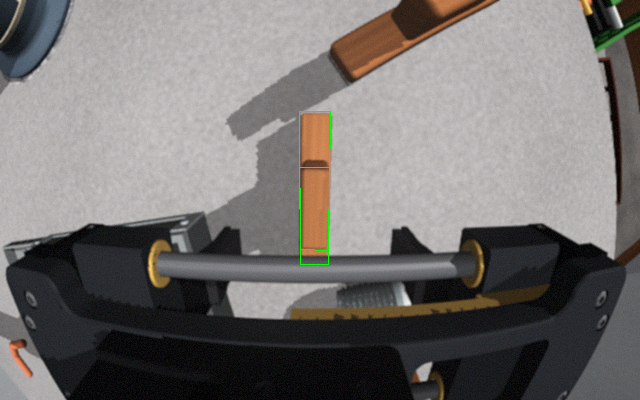

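View pics/s2c.png

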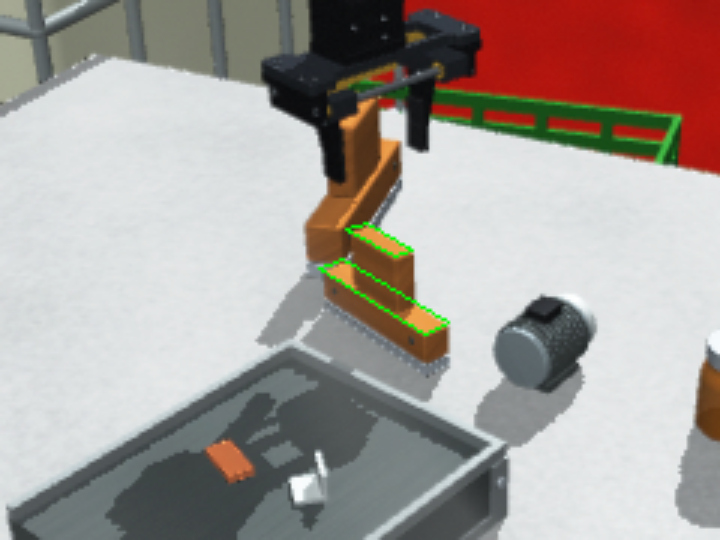

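The overlay fits the small scraper in both views: wrist (315,190) and scene crop (385,280). Now lower and grip.

servo_tool(increments="8.7 2 -0.2 0.3 0 0 0; 8.7 4 -0.2 0.3 0 0 0; 8.7 6 -0.2 0.3 0 0 0; 8.7 8 -0.2 0.3 0 0 0; 8.7 9.5 -0.2 0.3 0 0 0; 8.7 11 -0.2 0.3 0 0 0; 8.7 12 -0.2 0.3 0 0 0; 8.7 12.5 -0.2 0.3 0 0 0; 8.7 12.5 -0.2 0.3 0 0 0; 8.7 12.5 -0.2 0.3 0 0 0")

```text
time_s: 2.9
tcp_pos: [0.438, 0.316, 0.0582]
eef_rot: [[0.0, 0.375, 0.927], [0.001, 0.927, -0.375], [-1.0, 0.001, 0.0]]
force: [0.4, 0.0, -0.3]
gripper_width: 0.999
```

servo_tool(increments="2 0 0 0 0 0 0; 1.5 0 0 0 0 0 0; 1.5 0 0 0 0 0 0; 1.5 0 0 0 0 0 0; 1.5 0 0 0 0 0 0; 1.5 0 0 0 0 0 0; 1.5 0 0 0 0 0 0; 1.5 0 0 0 0 0 0; 1.5 0 0 0 0 0 0; 1.5 0 0 0 0 0 0", force=40)

```text
time_s: 3.73
tcp_pos: [0.4379, 0.3154, 0.0578]
eef_rot: [[0.0, 0.375, 0.927], [0.0, 0.927, -0.375], [-1.0, 0.0, -0.0]]
force: [0.6, 1.1, 0.3]
gripper_width: 0.323
```

Run:
```python
from h import *
p=shot('wrist','w2')
s=ctrl.read_state();print(s['tcp_pos'],s['eef_rot'],s['force'],s['gripper_width'])
```

```text
[0.43815565 0.31592483 0.05795746] [[ 7.11069111e-04  3.75120570e-01  9.26975756e-01]
 [ 1.05910417e-03  9.26975188e-01 -3.75121153e-01]
 [-9.99999186e-01  1.24850095e-03  2.61851663e-04]] [ 2.5683214   3.70023359 -3.31904456] 0.27966002676877083
```

View pics/w2.png

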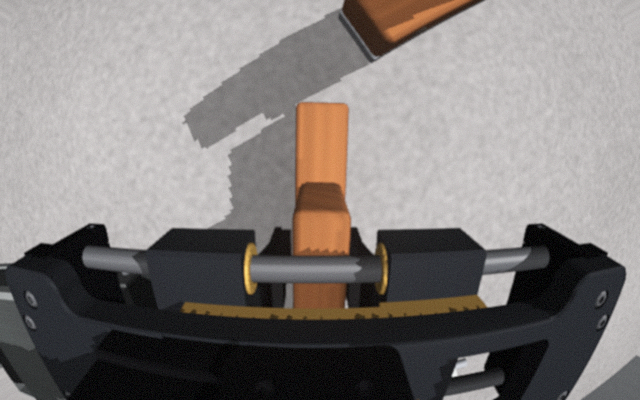

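Gripped (24.3 mm). Lift and carry over the plate's rear.

servo_tool(increments="1.5 -3 0 0 0 0 0; 1.5 -7 0 0 0 0 0; 1.5 -11 0 0 0 0 0; 1.5 -12 -3 2.6 -1.5 0 0; 1.5 -12 -6 5.3 -3 0 0; 1.5 -12 -9 8 -4.5 0 0; 1.5 -12 -12 10.6 -6 0 0; 1.5 -12 -15 13.3 -8 0 0; 1.5 -12 -18 16 -9.4 0 0; 1.5 -12 -18 16 -9.4 0 0")

```text
time_s: 4.62
tcp_pos: [0.5206, 0.0776, 0.1774]
eef_rot: [[0.001, 0.231, 0.973], [-0.006, 0.973, -0.231], [-1.0, -0.006, 0.002]]
force: [0.5, -1.2, -3.8]
gripper_width: 0.271
```

servo_tool(increments="1.5 0 0 0 0 0 0; 1.5 0 0 0 0 0 0; 1.5 0 0 0 0 0 0; 1.5 0 0 0 0 0 0")

```text
time_s: 4.95
tcp_pos: [0.518, 0.0902, 0.1774]
eef_rot: [[-0.001, 0.216, 0.976], [0.0, 0.976, -0.216], [-1.0, 0.0, -0.001]]
force: [0.2, 0.9, -3.2]
gripper_width: 0.275
```

Run:
```python
from h import *
p=shot('wrist','w3');p=shot('top','t3');p=shot('scene','s3')
cv2.imwrite('pics/t3c.png',cv2.resize(cv2.imread('pics/t3.png')[100:310,235:560],None,fx=2.4,fy=2.4))
cv2.imwrite('pics/s3c.png',cv2.resize(cv2.imread('pics/s3.png')[130:380,120:420],None,fx=2.4,fy=2.4))
s=ctrl.read_state();print(s['tcp_pos'],s['eef_rot'],s['force'],s['moment'],s['gripper_width'],s['joints'])
```

```text
[0.51833541 0.08963932 0.17770297] [[-3.53773697e-04  2.16648192e-01  9.76249679e-01]
 [ 1.92570584e-04  9.76249737e-01 -2.16648135e-01]
 [-9.99999919e-01  1.11352560e-04 -3.87091547e-04]] [ 0.72927943 -0.32697922 -3.77674871] [-0.04776791 -0.02138802  0.02922137] 0.2787840228810707 [-0.41060396  0.27332178  0.19215081  1.94560368 -0.06474316  0.92876538
  1.16581572]
```

View pics/t3c.png

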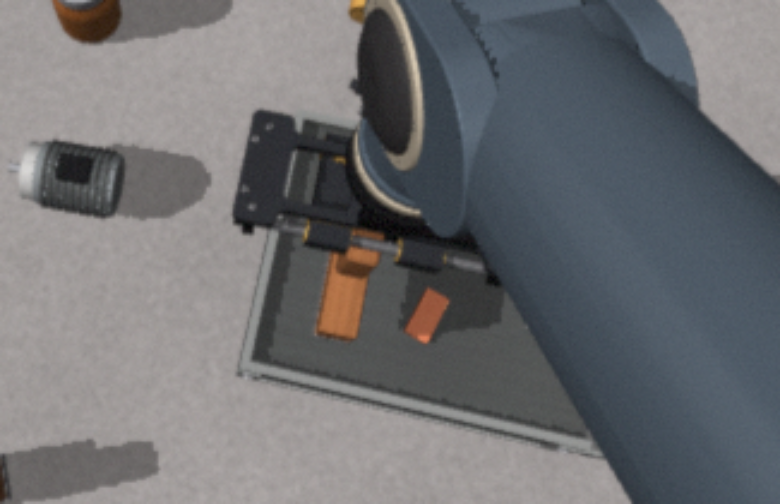

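View pics/s3c.png

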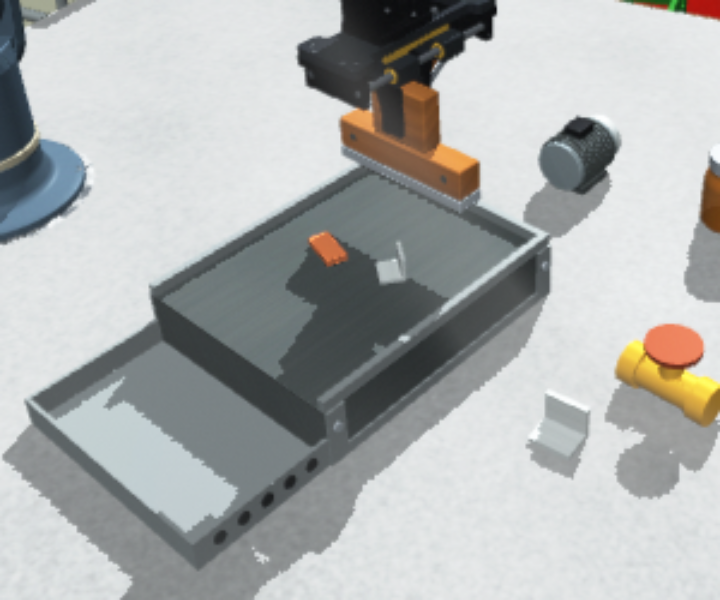

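View pics/w3.png

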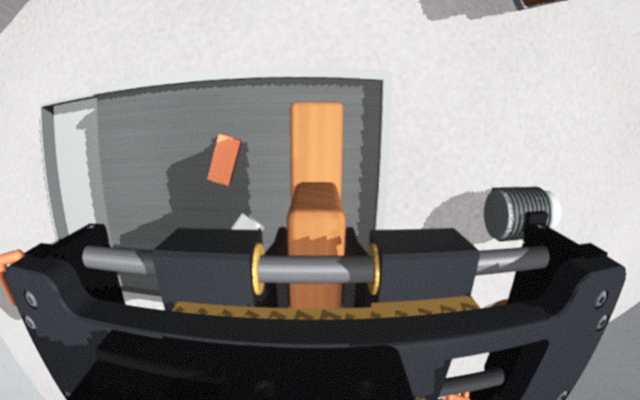

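The scraper hangs level over the rear of the plate (scene crop (410,150)), clear of the chips at (327,248) and (390,268). I'll refine the plate pose with the scene corners as well.

Run:
```python
from h import *
from scipy.optimize import least_squares
p=imaging.get_image('scene');t=imaging.get_image('top')
S=lambda q:np.array(q)/2.4+[120,130]-.3
T=lambda q:np.array(q)/2.4+[235,100]-.3
obs=[(p,S((550,237)),(.12,.15,.072)),(p,S((150,290)),(-.12,-.15,.072)),(p,S((322,405)),(.12,-.15,.072)),(p,S((200,560)),(.12,-.29,.03)),(p,S((30,402)),(-.12,-.29,.03)),
(t,T((302,115)),(.12,.15,.072)),(t,T((243,371)),(-.12,.15,.072)),(t,T((626,183)),(.12,-.15,.072)),(t,T((755,228)),(.12,-.29,.03)),(t,T((727,484)),(-.12,-.29,.03))]
def W(x,m):
    c,s=np.cos(x[2]),np.sin(x[2]);return [x[0]+c*m[0]-s*m[1],x[1]+s*m[0]+c*m[1],m[2]]
r=least_squares(lambda x:np.concatenate([proj(i,W(x,m))-q for i,q,m in obs]),[.5,.006,-.22],loss='soft_l1')
print(r.x,np.degrees(r.x[2]),r.fun.reshape(-1,2).round(1).tolist())
for y in(.085,-.10,-.145,-.155):print(y,W(r.x,(0,y,0)))
s=ctrl.read_state();d=s['tcp_pos'];c,sn=np.cos(r.x[2]),np.sin(r.x[2]);e=d[:2]-r.x[:2];print('tcp in plate',c*e[0]+sn*e[1],-sn*e[0]+c*e[1],'toolyaw',np.degrees(np.arctan2(s['eef_rot'][1,1],s['eef_rot'][0,1]))-90)
```

```text
[ 0.50299426  0.00580164 -0.22332482] -12.795569620969363 [[-1.0, -2.4], [-1.0, -2.7], [1.2, -1.4], [-2.0, -6.4], [-2.6, -1.0], [-2.0, -3.0], [-0.5, -0.7], [1.1, -2.6], [1.5, -3.1], [3.3, -0.4]]
0.085 [np.float64(0.5218194722384161), np.float64(0.08869078991478871), 0]
-0.1 [np.float64(0.480846949880834), np.float64(-0.09171500935911889), 0]
-0.145 [np.float64(0.4708806606587194), np.float64(-0.1355975010743937), 0]
-0.155 [np.float64(0.4686659297204717), np.float64(-0.14534916590001032), 0]
tcp in plate -0.003318057443857665 0.08473012398965918 toolyaw -12.563925527816693
```

servo_tool(increments="1.5 1.5 0 0.2 0 0 0; 1.5 3 0 0.2 0 0 0; 1.5 4 0 0.2 0 0 0; 1.5 5 0 0.2 0 0 0; 1.5 5.5 0 0.2 0 0 0; 1.5 5.8 0 0.2 0 0 0; 1.5 6 0 0.2 0 0 0; 1.5 6 0 0.2 0 0 0; 1.5 6 0 0.2 0 0 0", force=50)

```text
time_s: 5.95
tcp_pos: [0.5211, 0.0882, 0.1183]
eef_rot: [[0.001, 0.219, 0.976], [0.0, 0.976, -0.219], [-1.0, 0.001, 0.001]]
force: [-1.0, 0.1, -4.0]
gripper_width: 0.273
```

servo_tool(increments="1.5 0.1 0 0 0 0 0; 1.5 0.1 0 0 0 0 0; 1.5 0.1 0 0 0 0 0; 1.5 0.1 0 0 0 0 0")

```text
time_s: 6.28
tcp_pos: [0.5214, 0.0882, 0.1178]
eef_rot: [[0.002, 0.219, 0.976], [0.001, 0.976, -0.219], [-1.0, 0.001, 0.001]]
force: [-0.5, -0.6, 4.3]
gripper_width: 0.274
```

Contact with the plate, with the force gone from −4 to +4.3 N. Now push.

servo_tool(increments="1.5 0 -0.6 0 0 0 0; 1.5 0 -1.4 0 0 0 0; 1.5 0 -2.2 0 0 0 0; 1.5 0 -3 0 0 0 0; 1.5 0 -3.8 0 0 0 0; 1.5 0 -4.6 0 0 0 0; 1.5 0 -5.4 0 0 0 0; 1.5 0 -6.2 0 0 0 0; 1.5 0 -7 0 0 0 0; 1.5 0 -7.8 0 0 0 0")

```text
time_s: 7.12
tcp_pos: [0.505, 0.0138, 0.1179]
eef_rot: [[0.004, 0.219, 0.976], [0.004, 0.976, -0.219], [-1.0, 0.004, 0.003]]
force: [2.0, 4.8, 5.3]
gripper_width: 0.274
```

servo_tool(increments="1.5 0 -0.6 0 0 0 0; 1.5 0 -1.2 0 0 0 0; 1.5 0 -1.8 0 0 0 0; 1.5 0 -2.4 0 0 0 0; 1.5 0 -3 0 0 0 0; 1.5 0 -3.6 0 0 0 0; 1.5 0 -4.2 0 0 0 0; 1.5 0 -4.6 0 0 0 0; 1.5 0 -4.6 0 0 0 0")

```text
time_s: 7.87
tcp_pos: [0.4947, -0.0322, 0.1178]
eef_rot: [[0.003, 0.22, 0.975], [0.002, 0.975, -0.22], [-1.0, 0.003, 0.002]]
force: [1.4, 4.3, 5.8]
gripper_width: 0.275
```

Run:
```python
from h import *
p=shot('wrist','w4');p=shot('scene','s4')
cv2.imwrite('pics/s4c.png',cv2.resize(cv2.imread('pics/s4.png')[130:380,120:420],None,fx=2.4,fy=2.4))
s=ctrl.read_state();print(s['tcp_pos'],s['eef_rot'],s['force'],s['gripper_width'])
```

```text
[ 0.49469299 -0.0321308   0.11781569] [[ 0.00279068  0.21977524  0.97554654]
 [ 0.00197629  0.97554722 -0.21978104]
 [-0.99999415  0.0025413   0.0022881 ]] [0.72458202 3.51625995 7.06078838] 0.27129209619812295
```

View pics/s4c.png

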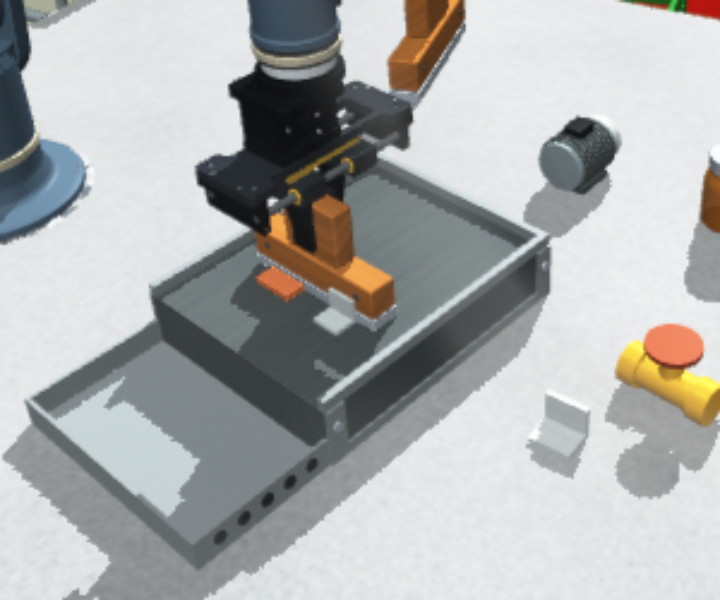

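View pics/w4.png

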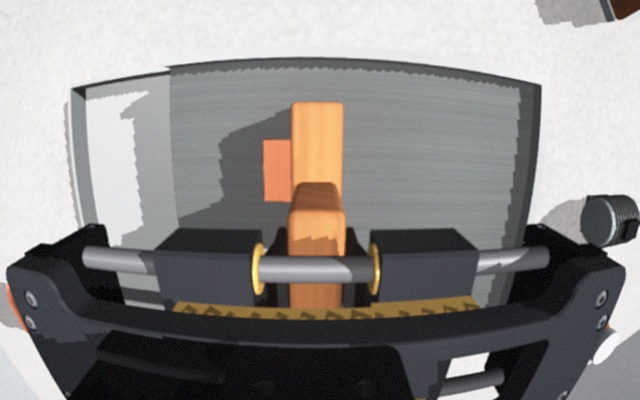

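Both offcuts lie squarely against the blade's face (scene crop (280,283) and (338,312)). Push on to the edge.

servo_tool(increments="1.5 0 -0.7 0 0 0 0; 1.5 0 -1.4 0 0 0 0; 1.5 0 -2.1 0 0 0 0; 1.5 0 -2.8 0 0 0 0; 1.5 0 -3.5 0 0 0 0; 1.5 0 -4.2 0 0 0 0; 1.5 0 -4.9 0 0 0 0; 1.5 0 -5.6 0 0 0 0; 1.5 0 -6.3 0 0 0 0; 1.5 0 -7 0 0 0 0")

```text
time_s: 8.8
tcp_pos: [0.4796, -0.0992, 0.1178]
eef_rot: [[0.003, 0.219, 0.976], [0.004, 0.976, -0.219], [-1.0, 0.004, 0.002]]
force: [1.3, 8.4, 7.2]
gripper_width: 0.271
```

servo_tool(increments="1.5 0 -0.7 0 0 0 0; 1.5 0 -1.4 0 0 0 0; 1.5 0 -2.1 0 0 0 0; 1.5 0 -2.8 0 0 0 0; 1.5 0 -3.5 0 0 0 0; 1.5 0 -4.2 0 0 0 0; 1.5 0 -4.7 0 0 0 0; 1.5 0 -4.7 0 0 0 0; 1.5 0 -4.7 0 0 0 0")

```text
time_s: 9.55
tcp_pos: [0.4687, -0.1467, 0.1177]
eef_rot: [[0.002, 0.219, 0.976], [0.001, 0.976, -0.219], [-1.0, 0.002, 0.002]]
force: [1.2, 2.9, 8.2]
gripper_width: 0.271
```

Run:
```python
from h import *
p=shot('wrist','w5');p=shot('scene','s5')
cv2.imwrite('pics/s5c.png',cv2.resize(cv2.imread('pics/s5.png')[130:380,120:420],None,fx=2.4,fy=2.4))
s=ctrl.read_state();print(s['tcp_pos'],s['eef_rot'],s['force'],s['gripper_width'])
```

```text
[ 0.4687159  -0.14666064  0.11773685] [[ 0.00192951  0.21938024  0.97563753]
 [ 0.00128505  0.975638   -0.21938288]
 [-0.99999731  0.00167705  0.00160059]] [1.08029876 2.41191517 6.87339393] 0.27642254506273156
```

View pics/s5c.png

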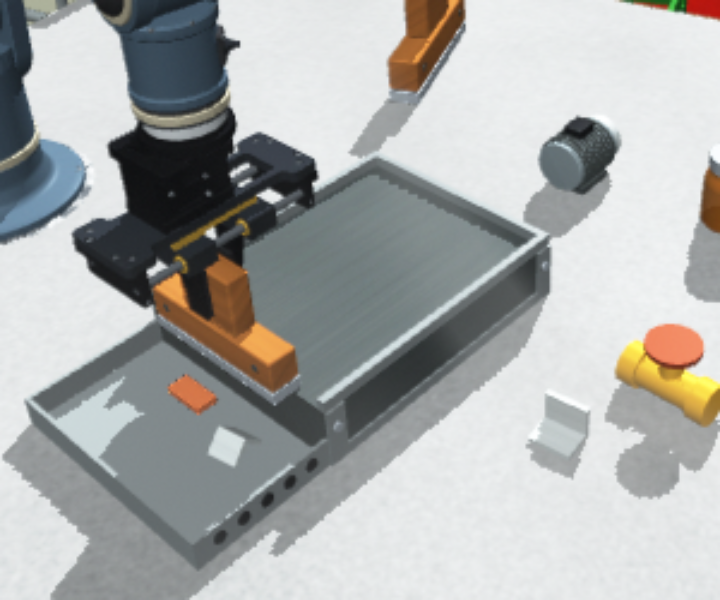

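View pics/w5.png

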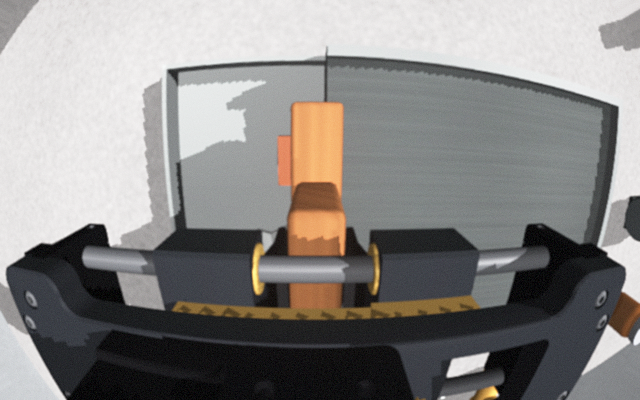

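Both offcuts are in the tray (scene crop (192,394) and (226,446)). Pull back about 9 cm onto the plate and check the force before releasing.

servo_tool(increments="1.5 0 1 0 0 0 0; 1.5 0 2 0 0 0 0; 1.5 0 3.5 0 0 0 0; 1.5 0 5 0 0 0 0; 1.5 0 6.5 0 0 0 0; 1.5 0 8 0 0 0 0; 1.5 0 9 0 0 0 0; 1.5 0 9 0 0 0 0; 1.5 0 9 0 0 0 0; 1.5 0 9 0 0 0 0")

```text
time_s: 10.48
tcp_pos: [0.4884, -0.0602, 0.1178]
eef_rot: [[0.002, 0.218, 0.976], [-0.001, 0.976, -0.218], [-1.0, -0.001, 0.002]]
force: [0.8, -0.6, 6.7]
gripper_width: 0.274
```

servo_tool(increments="3 0 0 0 0 0 0; 4 0 0 0 0 0 0; 5 0 0 0 0 0 0; 6 0 0 0 0 0 0; 6 0 0 0 0 0 0; 6 0 0 0 0 0 0; 6 0 0 0 0 0 0")

```text
time_s: 11.07
tcp_pos: [0.4875, -0.0593, 0.1167]
eef_rot: [[-0.0, 0.219, 0.976], [0.0, 0.976, -0.219], [-1.0, -0.0, -0.0]]
force: [0.4, -0.0, 0.6]
gripper_width: 0.658
```

servo_tool(increments="6 -1.5 0 0 0 0 0; 6 -3 0 0 0 0 0; 6 -5 0 0 0 0 0; 6 -7.5 0 0 0 0 0; 6 -10 0 0 0 0 0; 6 -13 0 0 0 0 0; 6 -15 0 0 0 0 0; 6 -15 0 0 0 0 0; 6 -15 0 0 0 0 0; 6 -15 0 0 0 0 0")

```text
time_s: 11.9
tcp_pos: [0.4869, -0.0592, 0.266]
eef_rot: [[-0.002, 0.219, 0.976], [0.0, 0.976, -0.219], [-1.0, -0.0, -0.002]]
force: [-0.3, 0.3, -0.4]
gripper_width: 0.693
```

Run:
```python
from h import *
p=shot('wrist','w6');p=shot('scene','s6')
cv2.imwrite('pics/s6c.png',cv2.resize(cv2.imread('pics/s6.png')[130:380,120:420],None,fx=2.4,fy=2.4))
s=ctrl.read_state();print(s['time_s'],s['tcp_pos'],s['force'],s['gripper_width'])
for t in ['scraper_grip','bar_chip','angle_chip']:
    for d in finder.outline_of(t,p):print(t,d['score'],d['centre'])
x=[.503,.0058];a=-.2233;R=np.array([[np.cos(a),-np.sin(a)],[np.sin(a),np.cos(a)]])
for nm,q,z in[('bar',(192,394),.012),('angle',(226,446),.012)]:
    print(nm,(onz(p,np.array(q)/2.4+[120,130],z)[:2]-x)@R)
```

```text
12.0 [ 0.48672735 -0.05915143  0.26541291] [-0.75142441 -0.63731077  0.47663865] 0.6905682304445889
scraper_grip 0.87 [296.9, 142.7]
scraper_grip 0.84 [246.0, 242.8]
bar_chip 0.48 [200.3, 294.6]
angle_chip 0.7 [355.0, 306.5]
angle_chip 0.46 [239.6, 279.4]
bar [-0.02649433 -0.18153464]
angle [ 0.04598714 -0.20187441]
```

View pics/s6c.png

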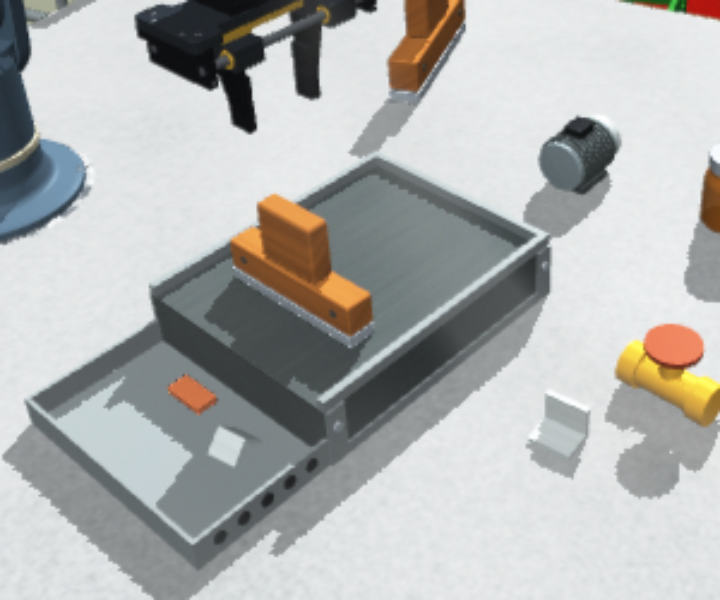

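View pics/w6.png

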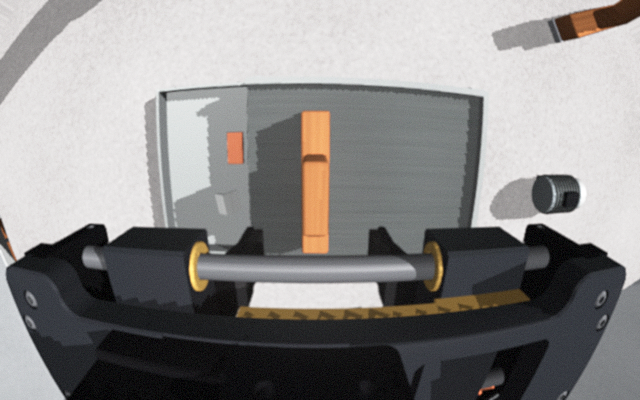

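The scraper stands upright and released on the plate (crop (300,270)). Both offcuts are lying in the tray at rest, and the gripper is clear.

```bash
python3 -c "
from plant import ctrl
print(ctrl.close_job())"
```

```text
the job is handed in; nothing more can be done
None
```

The job is done and handed in at about 12 s of the 45 s allowed; no verdict was reported. I gripped the small scraper, set its shoe on the plate and pushed both offcuts off the open edge. I then pulled the scraper back about 9 cm, released it and raised the gripper.

- **Offcuts:** the last pictures show both lying still in the tray. Measured in the plate frame, the bar is at about (-0.026, -0.182) and the angle at about (0.046, -0.202), both inside the tray outline.
- **Scraper:** it stands upright and free at about plate y = -0.07. The shoe was on the plate throughout the push, with 4–8 N of contact force.
- **Gripper:** it ended about 15 cm above its release height, touching nothing. The fingertips stayed about 58 mm above the plate while pushing, so they passed over both offcuts.

No check failed. The least exact result was the plate's pose fit, which left some corners off by a few pixels (6 at worst). That is well inside the margins here.

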